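Clear the wire slicer and lower its bow

TASK

Put the cheese slicer safely to rest: its bow has been left raised with a small round cheese standing across the slot. Nothing is picked up: with the fingertips, first push the cheese sideways to the left, onto the wide half of the board, until it is fully clear of the slot and still stands flat on the board; then push the bow down until it is fully home, with the wire in the slot. The wire must not touch the cheese, the bow must not slam, and the wedge, price clip, tin and bell nearby stay where they are.

Things in the scene. Friction and masses are not known exactly. Their poses are not given: they have to be found in the camera images.
- wire_slicer: Cheese slicer, fixed: wooden board with a hinged steel bow that carries a wire. Frame (turned up to 15 deg): x from the front edge (grip, robot side) to the rear (hinge), y left, z up. In it, mm: board x -28 to 172, y -150 to 150, top z = 37; slot along x at y = -55, so the wide half is the left one, y -54 to 150. Origin 5 mm below the counter top.
- wire_slicer_bow (a joint): Bow hinge, rad: 0 = fully home, wire in the slot; grows as the grip rises, at most 1.36. Starts at 1.05 to 1.25. Stiff (0.4 N m, just above its own weight): stays where left; 1 N square to the grip moves it down. Raised, its front arm and wire overhang the board from x = 20 mm (slicer frame) rearwards; a hand crossing the slot keeps clear if its top leans 30 deg back towards the robot.
- bow_grip (a point): Point on the outer (upper) face of the bow's black grip, near its inner end; moves with the bow. The grip is a bar 94 mm long, 24 wide (slicer's y), 23 thick, pointing away from the hinge; it ends 22 mm inwards and 72 mm outwards of this point. At joint 0 the point is at x -100, y -55, z 101 mm in the slicer frame: 258 mm before the hinge axis, 42 mm above it.
- bow_hinge (a point): Point on the hinge axis, at x = 158, y = -55, z = 59 mm in the slicer frame.
- slot_middle (a point): Middle of the slot at the board's top, at x = 70, y = -55, z = 37 mm in the slicer frame; the slot runs along the slicer's x.
- wire_middle (a point): Middle of the bow's thin steel wire, 1 mm in radius; moves with the bow. At joint 0 the wire lies in the slot, 7 mm below the board's top, from x -48 to 150 mm in the slicer frame; raised, it leads from the bow's front arm down to the hinge.
- round_cheese: Small cream-coloured round cheese, an upright cylinder 100 mm in diameter and 60 mm high, about 0.3 kg. Origin: centre of its underside, z up. It starts flat on the board, across the slot near the front edge, and slides when pushed at half its height.
- wedge: Cheese wedge with a dark rind, 95 x 66 x 54 mm, loose on the counter to the left of the slicer. Origin under its middle. To be left alone.
- price_clip: Price sign in a small black clip, 34 x 85 x 80 mm, loose on the counter to the left of the slicer. Origin under its middle. To be left alone.
- flat_tin: Round tin, 86 mm in diameter, 40 mm high, loose on the counter to the right of the slicer. Origin under its middle. To be left alone.
- bell: Chromed counter bell, 81 mm in diameter, 52 mm high, loose on the counter to the right of the slicer. Origin under its middle. To be left alone.

How it is judged:
On the way, in this order (a step that is already met when the one before it is completed fails the run):
1. the round cheese stands flat on the wide half of the board, fully clear of the slot, with the bow still raised (y of round_cheese in the frame of wire_slicer between 0.002 and 0.11 m and x of round_cheese in the frame of wire_slicer between 0.01 and 0.14 m and z of round_cheese in the frame of wire_slicer between 0.032 and 0.044 m and angle between round_cheese's own z axis and vertical below 0.1 rad and value of joint wire_slicer_bow above 0.8 rad), for 0.2 s.
2. the bow is fully home, the wire in the slot (value of joint wire_slicer_bow below 0.03 rad), for 0.2 s.
At the end, for the whole second after the job is handed in: The bow is down to within 0.03 rad of its stop (wire below the board's top) and the round cheese stands at rest, flat and upright, on the left, wide half of the board: its centre at least 57 mm left of the slot, so at least 7 mm clear of it, and no more than about 10 mm of it over any edge (value of joint wire_slicer_bow below 0.03 rad and y of round_cheese in the frame of wire_slicer between 0.002 and 0.11 m and x of round_cheese in the frame of wire_slicer between 0.01 and 0.14 m and z of round_cheese in the frame of wire_slicer between 0.032 and 0.044 m and angle between round_cheese's own z axis and vertical below 0.1 rad and linear speed of round_cheese below 0.02 m/s); the robot touches nothing.
It fails at once if the wire touches the round cheese (contact force between cutting_wire and round_cheese above 0.3 N).
It fails at once if the bow is slammed (swings down faster than 2 rad/s, about 0.5 m/s at the grip) (velocity of joint wire_slicer_bow below -2 rad/s).
It fails at once if the round cheese is lifted, tipped over or pushed off the board (z of round_cheese in the frame of wire_slicer above 0.052 m or z of round_cheese in the frame of wire_slicer below 0.02 m or angle between round_cheese's own z axis and vertical above 0.35 rad).
It fails at once if the wedge, the price clip, the round tin or the counter bell is moved by more than 20 mm (distance of any of wedge, price_clip, flat_tin, bell from where it was at the start of the episode above 0.02 m).
It also fails if it takes over 58 s, if anything falls off the work surface, if the arm or the gripper's body presses on something with over 40 N, if the wrist force passes 120 N, or if a joint passes its speed limit or range.

ROBOT

A 6-joint arm with a two-finger parallel gripper is mounted at the origin on a cart in front of the work surface, level with it; the furniture and walls round the work are solid. World frame = base frame: x ahead of the robot, y to its left, z up, the work surface at z = 0. Lengths are in m, angles in rad, forces in N, time in s.
With the tool pointing down it reaches from about 0.375 to 0.975 m from the base axis. Payload 3.8 kg.
Tool frame: the origin (TCP) lies at the very end of the fingers, on their centre line; the grasp point (between the pads) lies bot.hold_point_z behind it (bot.hold_point_z is the distance from the TCP to the grasp point, in m); z points along the fingers, y is the line along which they close (so a half turn about z gives the same grasp; the last joint's range is limited). The gripper opens to 85 mm and grips with 20 to 120 N. Pads are 22 mm wide; open, the fingers measure 114 mm over their backs; the gripper's body (76 mm by 85 mm) begins 54 mm behind the grasp point. The pads swing forward as they close: fully open they stand 13 mm farther back than shut.
Start: joints at [1.298, 0.264, 1.604, -0, 1.274, -0.037], TCP at [0.158, 0.656, 0.231] pointing down, gripper open.
Joint ranges: [-2.63, 2.63], [-0.94, 2.18], [0.31, 2.57], [-1.31, 4.45], [0, 2.66], [-2.55, 2.55]. Speed limits (rad/s): [2.57, 2.57, 3.14, 3.14, 3.14, 3.14].

INTERFACE

Orientations are given as a rotation vector (axis times angle).
In Python, from workcell import bot gives the robot as it stands.
- The arm moves only by the shell command python3 jog.py FILE [OPENING] [FORCE], which reads ROWS from the file FILE. ROWS is a JSON list of rows, 1 to 5 of them, each written [[dx, dy, dz], turn]: dx, dy, dz in m, then a turn about the tool's z in rad; each row shifts and turns the commanded pose from where the row before left it, along the tool's axes as they then stand; what a row does not reach is not made up. A row lasts 1/8 s, in which the tool goes at most 0.0625 m and 0.188 rad, less where a joint would pass 70% of its speed; a pose out of reach is approached as far as the arm can. OPENING is the opening from 0.0 (shut) to 1.0 (fully open), set as the command begins (- or left out keeps the last). The fingers move at their own pace and stop on an object; FORCE is the grip in N (left out, the last holds). Time passes only in rows, so rows that do not move let the fingers close. It prints the time, the measured TCP pose, the force, the opening and the grip force at its end. Input that does not fit is refused with a message, and nothing moves.
- bot.read_state(): the state, without advancing time (a new reading comes with each control period).
- bot.read_camera(name): name is "scene" or "side" or "wrist"; returns the picture (384x512x3 uint8, red, green, blue); there is no depth.
- bot.camera_info(name): a dict with "intrinsics" (3x3 intrinsics, pixels), "extrinsics" (4x4, takes a point from camera to world coordinates). Camera axes: x right, y down, z forward; pixel columns grow to the right and rows downward; lengths in m; the calibration is good to about 2 mm. A picture is of the moment at which its call begins: read the wrist's pose just before it. camera_info takes no time and is no camera call; for the wrist camera it gives the pose at the moment of the call.
- bot.finish_job(): hands the job in; it is judged then, once.
The state is a dict: "time": time; "q": joint angles; "joint_vel": joint speeds; "joint_torque": joint torques, N m; "tool_pos": TCP position; "tcp_rot": TCP orientation; "wrist_force": force on the tool from outside, world axes, zero at the start; "torque": the same for the moment, N m; "width": opening from 0.0 (shut) to 1.0 (fully open); "grip_force": force on a finger pad.
Only numpy, scipy, OpenCV 4.12 (cv2) and the standard library are available. Lean on these libraries where they do the work, as an engineer would, in place of code of your own. Each camera call takes 0.05 s, during which the arm holds its last target. There are 200 camera calls.

## Working session

There is one attempt and no reset: what is moved stays moved. The work goes in short steps, Python scripts to look and compute and a shell command to move; the robot and the scene stay as the last step left them, time stands still between calls to the robot, and variables do not carry over. Pictures are saved under pics/ and viewed, at most 10 in all, crops included, and the job is handed in when it is done.

```bash
mkdir -p pics; ls
python3 - <<'E'
from workcell import bot
import cv2
for n in("scene","side"):
    cv2.imwrite(f"pics/{n}0.png",bot.read_camera(n)[:,:,::-1])
    c=bot.camera_info(n);print(n,c["intrinsics"],c["extrinsics"])
print(bot.read_state(),bot.hold_point_z)
E
```

```text
jog.py
pics
workcell.py
scene [[387.68063278   0.         254.00753847]
 [  0.         387.68063278 189.8478846 ]
 [  0.           0.           1.        ]] [[ 0.81218727 -0.38498524  0.43833572  0.02752588]
 [-0.58321083 -0.51682371  0.62670438 -0.72123191]
 [-0.01472965 -0.76464346 -0.6442852   0.83713194]
 [ 0.          0.          0.          1.        ]]
side [[414.52595533   0.         259.58193828]
 [  0.         414.52595533 202.81649101]
 [  0.           0.           1.        ]] [[ 0.99519303 -0.06871952  0.0697744   0.47163035]
 [-0.09509164 -0.50769693  0.85627181 -1.24711383]
 [-0.02341834 -0.85879069 -0.5117911   0.85637751]
 [ 0.          0.          0.          1.        ]]
{'time': 0.1, 'q': array([ 1.29812212e+00,  2.64696444e-01,  1.60525149e+00, -9.29340770e-06,
        1.27368498e+00, -3.69215424e-02]), 'joint_vel': array([ 0.00139314, -0.0018705 , -0.00114617, -0.00117405,  0.00024661,
        0.00031378]), 'joint_torque': array([ 1.01782509e-03, -5.16695881e+01, -3.68592954e+01,  1.27375392e-04,
        6.08845032e-03, -1.87504207e-05]), 'tool_pos': array([0.15750375, 0.65568674, 0.23006637]), 'tcp_rot': array([-0.36942201, -3.11948722,  0.00316836]), 'wrist_force': array([ 0.10027797, -0.29341978,  0.53779887]), 'torque': array([-0.02168429,  0.04770855,  0.0099883 ]), 'grip_force': 0.0, 'width': 1.000505691457434} 0.0187
```

View pics/scene0.png

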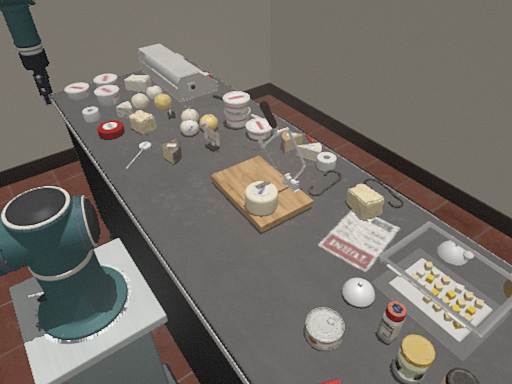

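View pics/side0.png

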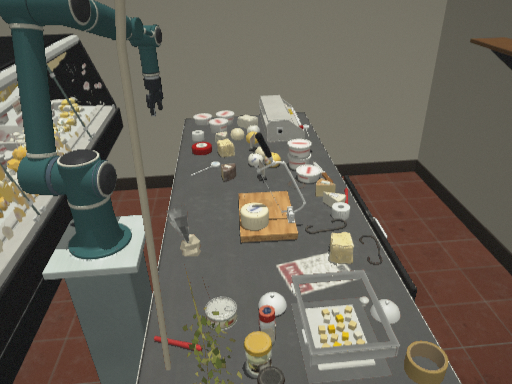

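The scene view shows the board around (262,192), the cheese at (262,197), the raised bow with its grip at (268,115), the wedge at (172,152), the clip at (212,138), and the tin and bell at (325,328) and (359,292). I'll enlarge it to read the corners.

Run:
```python
import cv2,numpy as np
a=cv2.imread("pics/scene0.png")[90:240,195:345];b=cv2.imread("pics/side0.png")[120:255,220:320]
a=cv2.resize(a,(600,600),interpolation=cv2.INTER_CUBIC);cv2.imwrite("pics/a.png",a)
b=cv2.resize(b,None,fx=4.4,fy=4.4,interpolation=cv2.INTER_CUBIC);cv2.imwrite("pics/b.png",b);print(b.shape)
```

```text
(594, 440, 3)
```

View pics/a.png

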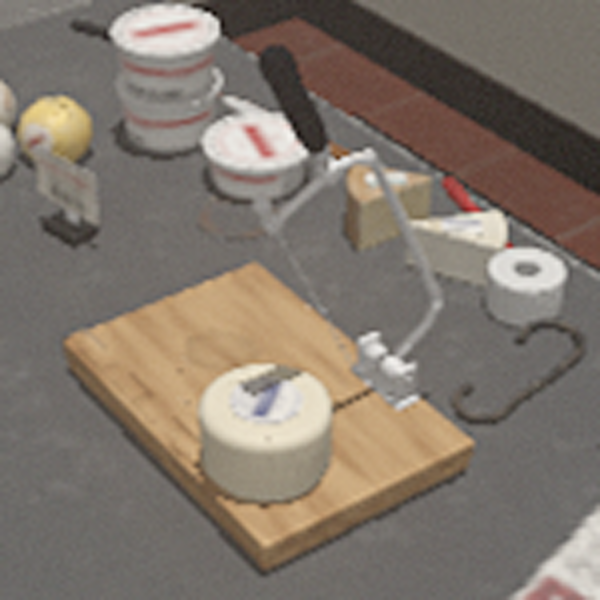

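View pics/b.png

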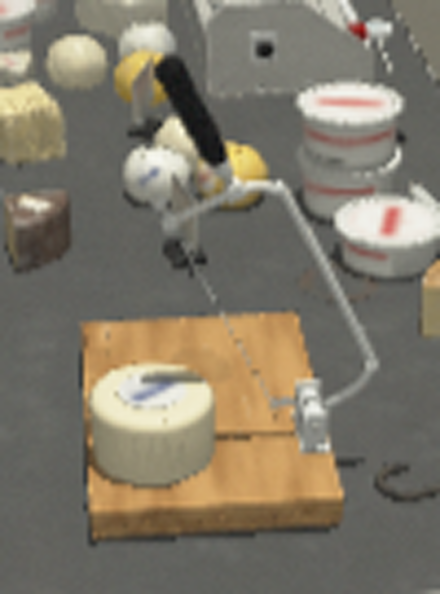

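The crops give the board's top corners, in crop pixels:
- **Scene crop:** (65,343), (255,264), (474,447), (265,550).
- **Side crop:** (81,322), (299,313), (343,494), (92,515).

The cheese spans columns 200–332 in the scene crop and 91–215 in the side crop. The grip runs from (275,48) to (318,150) in the scene crop and from (170,62) to (225,182) in the side crop. Next I'll fit the poses.

```bash
cat > fit.py <<'E'
from workcell import bot
import numpy as np
from scipy.optimize import least_squares
def proj(n,P):
    c=bot.camera_info(n);T=np.linalg.inv(c["extrinsics"]);p=np.atleast_2d(P)@T[:3,:3].T+T[:3,3]
    q=p@c["intrinsics"].T;return q[:,:2]/q[:,2:]
def S2W(s,P):
    P=np.atleast_2d(P);c,n=np.cos(s[2]),np.sin(s[2])
    return np.c_[s[0]+c*P[:,0]-n*P[:,1],s[1]+n*P[:,0]+c*P[:,1],P[:,2]-.005]
def bowpt(a,P):  # slicer frame pt at joint 0 -> at a
    P=np.atleast_2d(P);dx=P[:,0]-.158;dz=P[:,2]-.059;c,s=np.cos(a),np.sin(a)
    return np.c_[.158+c*dx+s*dz,P[:,1],.059-s*dx+c*dz]
E
cat > m.py <<'E'
from fit import *
A=lambda L:(np.array(L)+.5)/4-.5+[195,90]
B=lambda L:(np.array(L)+.5)/4.4-.5+[220,120]
C=np.array([[-.028,.15,.037],[.172,.15,.037],[.172,-.15,.037],[-.028,-.15,.037]])
oc={"scene":A([[65,343],[255,264],[474,447],[265,550]]),"side":B([[81,322],[299,313],[343,494],[92,515]])}
f=lambda s:np.concatenate([(proj(n,S2W(s,C))-oc[n]).ravel() for n in oc])
r=least_squares(f,[.6,.1,0]);s=r.x;print("slicer",s,np.degrees(s[2]),np.round(r.fun,1))
t=np.linspace(0,6.283,120)
def ext(n,p):
    P=np.concatenate([S2W(s,np.c_[p[0]+.05*np.cos(t),p[1]+.05*np.sin(t),0*t+z]) for z in(.037,.097)])
    q=proj(n,P);return np.r_[q.min(0),q.max(0)]
oe={"scene":A([[200,363],[332,500]]).ravel(),"side":B([[91,363],[215,487]]).ravel()}
r=least_squares(lambda p:np.concatenate([ext(n,p)-oe[n] for n in oe]),[.03,-.05],diff_step=1e-3);print("cheese in slicer",r.x,np.round(r.fun,1),"world",S2W(s,[*r.x,.037]))
og={"scene":A([[278,48],[318,150]]),"side":B([[172,60],[225,182]])}
G=[[-.172,-.055,.0895],[-.078,-.055,.0895]]
r=least_squares(lambda a:np.concatenate([(proj(n,S2W(s,bowpt(a[0],G)))-og[n]).ravel() for n in og]),[1.1]);a=r.x[0];print("bow",a,np.round(r.fun,1))
print("grip",S2W(s,bowpt(a,[-.1,-.055,.101])))
print("wire ends slicer",bowpt(a,[[-.048,-.055,.03],[.15,-.055,.03]]),"grip ends",S2W(s,bowpt(a,G)))
np.save("s.npy",np.r_[s,a])
E
python3 m.py
```

```text
slicer [ 0.52710959  0.06486403 -0.02803928] -1.6065325805551163 [-0.5 -0.8  0.5 -0.6  0.5 -1.1  0.  -0.5 -0.3  0.9 -0.6  0.3  0.1  1.4
 -0.8  0. ]
cheese in slicer [ 0.02785117 -0.07137881] [-0.2 -1.5  0.3  0.9 -0.3 -0.5  0.1  0.8] world [[ 0.55294866 -0.00726754  0.032     ]]
bow 1.139861879769094 [-0.5  0.   1.  -1.2 -1.2 -0.  -0.8 -4.1]
grip [[0.61392131 0.00740763 0.3059568 ]]
wire ends slicer [[ 0.04560098 -0.055       0.23405274]
 [ 0.12830954 -0.055       0.05415473]] grip ends [[0.57341278 0.00854376 0.36657048]
 [0.61266302 0.00744292 0.28116435]]
```
Good. Slicer at (0.527,0.065), yaw -1.6°. Cheese at slicer (0.028,-0.071). World (0.553,-0.007), z 0.032..0.092. Need to push to y 0.03..0.05 (slicer) => +0.11 m. x≥0.01; drifting okay. Wire raised: at x 0.0456 height .234 to .128 at .054. Cheese extends x -0.022..0.078; bottom: the wire at x=.078 is at z ~ .165. OK cheese top .097. Fine.

Slicer origin is at (0.527, 0.065) with yaw −1.6°, the cheese is at slicer (0.028, −0.071), and the bow is at about 1.14 rad.

The rows can't tilt the hand, so I'll push with the forward finger of the open gripper, its closing axis along slicer x. That keeps the hand's body in front of the bow. First I'll turn the tool and work out the waypoints.

```bash
echo '[[[0,0,0],0.18],[[0,0,0],0.18],[[0,0,0],0.18],[[0,0,0],0.18],[[0,0,0],0.18]]' > next.json && python3 jog.py next.json 1.0; echo '[[[0,0,0],0.18],[[0,0,0],0.18],[[0,0,0],0.103]]' > next.json && python3 jog.py next.json
```

```bash
cat > rel.py <<'E'
# print measured tool state in slicer frame, and bow-face waypoints relative to it
from fit import *
from scipy.spatial.transform import Rotation as R
s=np.load("s.npy");st=bot.read_state();p=st["tool_pos"];M=R.from_rotvec(st["tcp_rot"]).as_matrix()
c,n=np.cos(s[2]),np.sin(s[2]);d=p[:2]-s[:2]
print("t",round(st["time"],2),"slicer xyz",np.round([c*d[0]+n*d[1],-n*d[0]+c*d[1],p[2]+.005],4),"F",np.round(st["wrist_force"],1))
print("tool axes in slicer\n",np.round(R.from_euler("z",-s[2]).as_matrix()@M,3),"q",np.round(st["q"],2))
E
python3 rel.py
python3 - <<'E'
from fit import *
s=np.load("s.npy")
# bow top corner: fit x,z in plane y=-.055
og={"scene":(np.array([[360,157]])+.5)/4-.5+[195,90],"side":(np.array([[282,187]])+.5)/4.4-.5+[220,120]}
r=least_squares(lambda v:np.concatenate([(proj(n,S2W(s,[v[0],-.055,v[1]]))-og[n]).ravel() for n in og]),[.1,.3]);print("corner",r.x,r.fun)
for x in(-.12,-.13):
  for a in (1.14,1.0,.85,.7,.55,.4,.25,.1,0):print(x,a,np.round(bowpt(a,[x,-.055,.101])[0],3))
E
```

```text
time: 0.72
tool_pos: [0.1576, 0.6559, 0.2305]
tcp_rot: [1.697, 2.643, -0.002]
wrist_force: [0.7, -0.1, 0.5]
width: 0.997
grip_force: 0.0
time: 1.1
tool_pos: [0.1576, 0.6559, 0.2305]
tcp_rot: [2.256, 2.185, -0.002]
wrist_force: [-0.4, -0.2, 0.6]
width: 0.999
grip_force: 0.0
t 1.1 slicer xyz [-0.386   0.5804  0.2355] F [-0.4 -0.2  0.6]
tool axes in slicer
 [[ 0.004  1.    -0.   ]
 [ 1.    -0.004 -0.001]
 [-0.001 -0.    -1.   ]] q [ 1.3   0.26  1.6  -0.    1.27  1.33]
corner [0.12734484 0.26345025] [ 1.75684192 -0.28614854 -1.73576706  0.40321697]
-0.12 1.14 [ 0.08  -0.055  0.329]
-0.12 1.0 [ 0.043 -0.055  0.316]
-0.12 0.85 [ 0.006 -0.055  0.296]
-0.12 0.7 [-0.028 -0.055  0.27 ]
-0.12 0.55 [-0.057 -0.055  0.24 ]
-0.12 0.4 [-0.082 -0.055  0.206]
-0.12 0.25 [-0.101 -0.055  0.168]
-0.12 0.1 [-0.114 -0.055  0.129]
-0.12 0 [-0.12  -0.055  0.101]
-0.13 1.14 [ 0.076 -0.055  0.338]
-0.13 1.0 [ 0.038 -0.055  0.324]
-0.13 0.85 [-0.001 -0.055  0.303]
-0.13 0.7 [-0.035 -0.055  0.277]
-0.13 0.55 [-0.066 -0.055  0.245]
-0.13 0.4 [-0.091 -0.055  0.21 ]
-0.13 0.25 [-0.111 -0.055  0.171]
-0.13 0.1 [-0.124 -0.055  0.13 ]
-0.13 0 [-0.13  -0.055  0.101]
```

```bash
for i in 1 2; do :; done; echo '[[[-0.038,0.028,0],0],[[-0.038,0.028,0],0],[[-0.038,0.028,0],0],[[-0.038,0.028,0],0],[[-0.038,0.028,0],0]]' > next.json && python3 jog.py next.json >/dev/null; echo '[[[-0.038,0.028,0],0],[[-0.038,0.028,0],0],[[-0.038,0.028,0],0],[[-0.038,0.028,0],0],[[-0.038,0.028,0],0]]' > next.json && python3 jog.py next.json; echo '[[[-0.05,0,0],0],[[-0.05,0,0],0],[[-0.05,0,0],0],[[-0.05,0,0],0],[[-0.05,0,0],0]]' > next.json && python3 jog.py next.json; echo '[[[-0.05,0,0],0],[[-0.05,0,0],0],[[-0.02,0,0],0],[[0,0,0],0]]' > next.json && python3 jog.py next.json;python3 rel.py
```

```text
time: 2.35
tool_pos: [0.4273, 0.2671, 0.2309]
tcp_rot: [-2.252, -2.19, 0.001]
wrist_force: [-0.4, 1.0, -0.2]
width: 1.0
grip_force: 0.0
time: 2.98
tool_pos: [0.4193, 0.0172, 0.231]
tcp_rot: [-2.252, -2.19, 0.0]
wrist_force: [0.5, -0.6, 0.7]
width: 0.998
grip_force: 0.0
time: 3.48
tool_pos: [0.4161, -0.1023, 0.2309]
tcp_rot: [-2.255, -2.186, 0.001]
wrist_force: [-0.9, -0.2, 0.8]
width: 0.999
grip_force: 0.0
t 3.48 slicer xyz [-0.1063 -0.1702  0.2359] F [-0.9 -0.2  0.8]
tool axes in slicer
 [[ 0.003  1.    -0.001]
 [ 1.    -0.003  0.   ]
 [ 0.    -0.001 -1.   ]] q [-0.3  -0.22  2.1   0.    1.26 -0.27]
```

```bash
echo '[[[0,0.028,0.04],0],[[0,0.028,0.04],0],[[0,0.028,0.04],0],[[0,0,0.04],0],[[0,0,0.036],0]]' > next.json && python3 jog.py next.json; echo '[[[0.008,0,0],0],[[0,0,0],0]]' > next.json && python3 jog.py next.json;python3 rel.py
python3 - <<'E'
from workcell import bot
import cv2
for n in("scene","side"): cv2.imwrite(f"pics/{n}1.png",bot.read_camera(n)[:,:,::-1])
a=cv2.resize(cv2.imread("pics/scene1.png")[90:240,195:345],(400,400),interpolation=cv2.INTER_CUBIC)
b=cv2.resize(cv2.imread("pics/side1.png")[120:255,200:335],(400,400),interpolation=cv2.INTER_CUBIC)
cv2.imwrite("pics/c.png",cv2.hconcat([a,b]))
E
```

```text
time: 4.1
tool_pos: [0.5003, -0.102, 0.0334]
tcp_rot: [-2.25, -2.191, 0.001]
wrist_force: [0.2, -0.5, 0.1]
width: 0.998
grip_force: 0.0
time: 4.35
tool_pos: [0.5015, -0.0944, 0.0363]
tcp_rot: [2.25, 2.191, 0.001]
wrist_force: [1.2, 0.1, 0.7]
width: 1.001
grip_force: 0.0
t 4.35 slicer xyz [-0.0212 -0.1599  0.0413] F [1.2 0.1 0.7]
tool axes in slicer
 [[-0.002  1.     0.001]
 [ 1.     0.002  0.   ]
 [ 0.     0.001 -1.   ]] q [-0.24  0.16  2.12  0.    0.85 -0.21]
```

View pics/c.png

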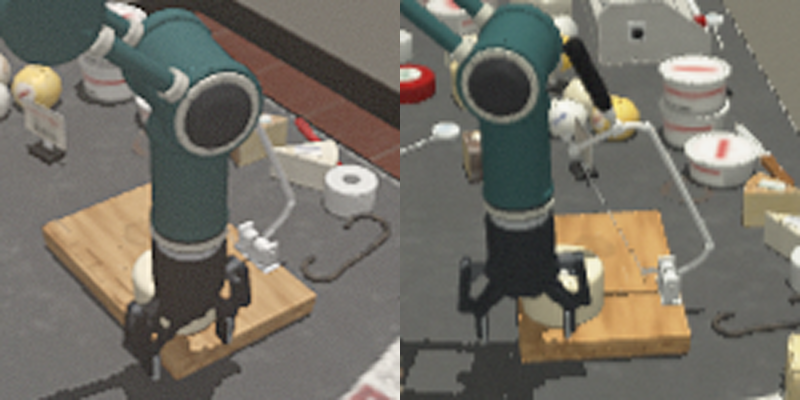

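The left panel (scene) and right panel (side) show the hand to the right of the cheese with a finger beside it. The wrist tube's edge at (553,150) is close in front of the bow at (570,150), so I'll back off 4 mm and push slowly while watching the force.

```bash
echo '[[[0,-0.004,0],0],[[0.015,0,0],0],[[0.015,0,0],0],[[0.01,0,0],0],[[0.01,0,0],0]]' > next.json && python3 jog.py next.json;python3 rel.py; echo '[[[0.01,0,0],0],[[0.01,0,0],0],[[0,0,0],0]]' > next.json && python3 jog.py next.json;python3 rel.py
python3 - <<'E'
from workcell import bot
import cv2
for n in("scene","side"): cv2.imwrite(f"pics/{n}2.png",bot.read_camera(n)[:,:,::-1])
a=cv2.resize(cv2.imread("pics/scene2.png")[90:240,195:345],(400,400),interpolation=cv2.INTER_CUBIC)
b=cv2.resize(cv2.imread("pics/side2.png")[120:255,200:335],(400,400),interpolation=cv2.INTER_CUBIC)
cv2.imwrite("pics/d.png",cv2.hconcat([a,b]))
E
```

```text
time: 5.08
tool_pos: [0.4984, -0.0448, 0.0355]
tcp_rot: [2.251, 2.19, -0.0]
wrist_force: [-0.6, -2.3, 1.9]
width: 1.0
grip_force: 0.0
t 5.08 slicer xyz [-0.0256 -0.1104  0.0405] F [-0.6 -2.3  1.9]
tool axes in slicer
 [[-0.001  1.     0.   ]
 [ 1.     0.001 -0.   ]
 [-0.     0.    -1.   ]] q [-0.14  0.15  2.14 -0.    0.85 -0.11]
time: 5.45
tool_pos: [0.4985, -0.0245, 0.035]
tcp_rot: [-2.251, -2.191, 0.0]
wrist_force: [-0.7, 0.1, 0.2]
width: 0.999
grip_force: 0.0
t 5.45 slicer xyz [-0.0261 -0.0901  0.04  ] F [-0.7  0.1  0.2]
tool axes in slicer
 [[-0.001  1.    -0.001]
 [ 1.     0.001  0.001]
 [ 0.001 -0.001 -1.   ]] q [-0.1   0.15  2.15  0.    0.85 -0.07]
```

View pics/d.png

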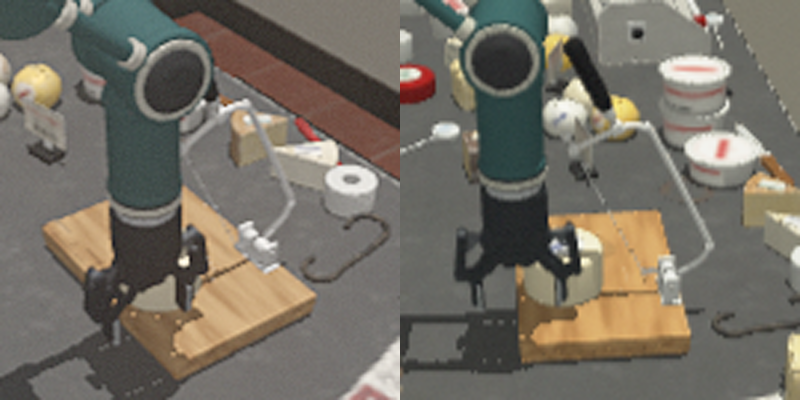

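In both panels the cheese is sliding left in front of the finger. The tube edge (548,150) clears the bow (570,150), and the bow hasn't moved. I'll continue the push.

```bash
echo '[[[0.01,0,0],0],[[0.01,0,0],0],[[0.01,0,0],0],[[0.01,0,0],0]]' > next.json && python3 jog.py next.json;echo '[[[0.01,0,0],0],[[0.01,0,0],0],[[0.004,0,0],0],[[0,0,0],0]]' > next.json && python3 jog.py next.json;python3 rel.py
python3 - <<'E'
from workcell import bot
import cv2
for n in("scene","side"): cv2.imwrite(f"pics/{n}3.png",bot.read_camera(n)[:,:,::-1])
a=cv2.resize(cv2.imread("pics/scene3.png")[90:240,195:345],(400,400),interpolation=cv2.INTER_CUBIC)
b=cv2.resize(cv2.imread("pics/side3.png")[120:255,200:335],(400,400),interpolation=cv2.INTER_CUBIC)
cv2.imwrite("pics/e.png",cv2.hconcat([a,b]))
E
```

```text
time: 6.05
tool_pos: [0.4998, 0.0153, 0.0352]
tcp_rot: [-2.252, -2.19, 0.0]
wrist_force: [-0.0, -1.3, 0.0]
width: 0.998
grip_force: 0.0
time: 6.55
tool_pos: [0.5006, 0.039, 0.0353]
tcp_rot: [-2.252, -2.191, -0.0]
wrist_force: [-0.1, -0.4, -0.4]
width: 0.995
grip_force: 0.0
t 6.55 slicer xyz [-0.0258 -0.0266  0.0403] F [-0.1 -0.4 -0.4]
tool axes in slicer
 [[-0.001  1.     0.   ]
 [ 1.     0.001  0.   ]
 [ 0.     0.    -1.   ]] q [0.03 0.15 2.14 0.   0.85 0.06]
```

View pics/e.png

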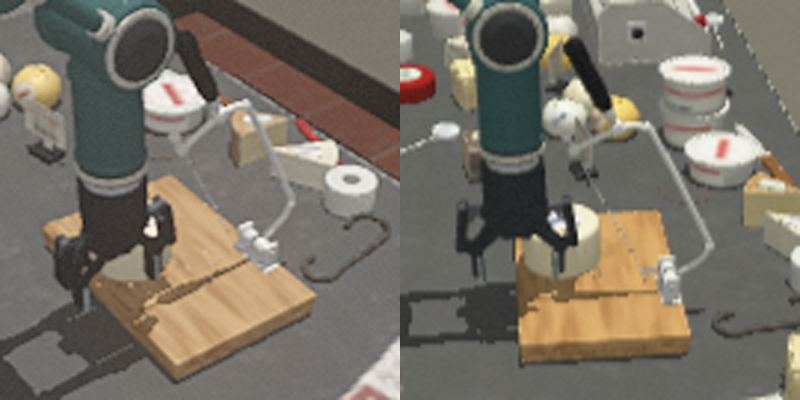

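The cheese is clear of the slot: the slot is exposed at about (200,285) in the left panel, and the cheese stands upright at about (565,240) in the right panel. I'll retreat to the right, rise, and shut the fingers.

```bash
echo '[[[-0.02,0,0],0],[[-0.035,0,0],0],[[-0.035,0,0],0],[[-0.035,0,0],0],[[-0.01,0,-0.02],0]]' > next.json && python3 jog.py next.json; echo '[[[0,0,-0.05],0],[[0,0,-0.05],0],[[0,0,-0.05],0],[[0,0,-0.05],0],[[0,0,-0.05],0]]' > next.json && python3 jog.py next.json 0.0; echo '[[[0,0,-0.05],0],[[0,0,-0.05],0],[[0,0,-0.04],0],[[0,0,0],0]]' > next.json && python3 jog.py next.json; python3 rel.py
```

```text
time: 7.28
tool_pos: [0.495, -0.0981, 0.0541]
tcp_rot: [-2.253, -2.185, 0.003]
wrist_force: [-0.2, -0.2, -0.1]
width: 0.999
grip_force: 0.0
time: 7.9
tool_pos: [0.4964, -0.0966, 0.307]
tcp_rot: [2.253, 2.189, 0.001]
wrist_force: [0.3, 0.0, -0.9]
width: 0.001
grip_force: 0.0
time: 8.4
tool_pos: [0.498, -0.097, 0.45]
tcp_rot: [2.248, 2.185, 0.007]
wrist_force: [-0.1, 0.2, -1.0]
width: -0.001
grip_force: 0.0
t 8.4 slicer xyz [-0.0245 -0.1626  0.455 ] F [-0.1  0.2 -1. ]
tool axes in slicer
 [[ 0.     1.     0.008]
 [ 1.    -0.    -0.002]
 [-0.002  0.008 -1.   ]] q [-0.24 -0.12  1.62  0.    1.63 -0.21]
```

```bash
echo '[[[0,0.04,0],0],[[0,0.04,0],0],[[0,0.04,0],0],[[0,0.03,0],0],[[0,0,0],0]]' > next.json && python3 jog.py next.json;python3 rel.py
```

```text
time: 9.02
tool_pos: [0.6476, -0.1007, 0.4414]
tcp_rot: [-2.249, -2.187, 0.004]
wrist_force: [0.1, -0.1, -0.4]
width: 0.004
grip_force: 0.0
t 9.03 slicer xyz [ 0.1251 -0.1622  0.4464] F [ 0.1 -0.1 -0.4]
tool axes in slicer
 [[-0.     1.    -0.005]
 [ 1.     0.     0.001]
 [ 0.001 -0.005 -1.   ]] q [-0.19  0.18  1.33  0.    1.64 -0.16]
```

```bash
echo '[[[0.04,0,0],0],[[0.04,0,0],0],[[0.027,0,0.03],0],[[0,0,0.045],0],[[0,0,0.035],0]]' > next.json && python3 jog.py next.json;echo '[[[0,0,0],0]]' > next.json && python3 jog.py next.json; python3 rel.py
python3 - <<'E'
from workcell import bot
import cv2
for n in("scene","side"): cv2.imwrite(f"pics/{n}4.png",bot.read_camera(n)[:,:,::-1])
a=cv2.resize(cv2.imread("pics/scene4.png")[70:220,195:345],(400,400),interpolation=cv2.INTER_CUBIC)
b=cv2.resize(cv2.imread("pics/side4.png")[110:245,200:335],(400,400),interpolation=cv2.INTER_CUBIC)
cv2.imwrite("pics/f.png",cv2.hconcat([a,b]))
E
```

```text
time: 9.65
tool_pos: [0.6478, 0.0067, 0.3327]
tcp_rot: [-2.25, -2.19, 0.003]
wrist_force: [-0.1, -0.5, -0.2]
width: -0.001
grip_force: 0.0
time: 9.78
tool_pos: [0.6464, 0.0063, 0.3305]
tcp_rot: [-2.248, -2.186, 0.01]
wrist_force: [0.2, -0.5, 0.8]
width: 0.001
grip_force: 0.0
t 9.78 slicer xyz [ 0.1209 -0.0552  0.3355] F [ 0.2 -0.5  0.8]
tool axes in slicer
 [[ 0.     1.    -0.009]
 [ 1.    -0.    -0.   ]
 [-0.    -0.009 -1.   ]] q [-0.03  0.17  1.53 -0.    1.44 -0.  ]
```

View pics/f.png

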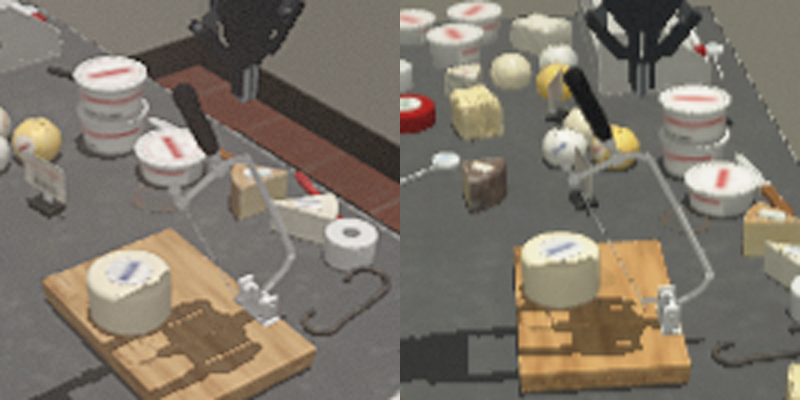

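The cheese stands upright and clear on the left half, at (130,290) and (560,270). The fingertips at (642,92) in the right panel are behind the grip, which runs from (573,70) to (608,150). I'll check calibration against this known TCP.

Run:
```python
from fit import *
s=np.load("s.npy")
p=bot.read_state()["tool_pos"]
k=lambda q,o,f:(q-o)*f
f1,f2=400/150,400/135
print("tcp",k(proj("scene",p),[195,70],f1),k(proj("side",p),[200,110],f2)+[400,0])
for a in(1.05,1.1,1.14,1.18):
  P=S2W(s,bowpt(a,[[-.172,-.055,.0895],[-.078,-.055,.0895],[-.12,-.055,.101]]))
  print(a,k(proj("scene",P),[195,70],f1).round(0).tolist(),(k(proj("side",P),[200,110],f2)+[400,0]).round(0).tolist())
```

```text
tcp [[244.06844134  91.47061149]] [[639.92501489  91.96774329]]
1.05 [[159.0, 103.0], [198.0, 161.0], [190.0, 128.0]] [[545.0, 80.0], [590.0, 146.0], [579.0, 112.0]]
1.1 [[172.0, 92.0], [207.0, 154.0], [200.0, 120.0]] [[559.0, 73.0], [599.0, 142.0], [591.0, 107.0]]
1.14 [[183.0, 84.0], [214.0, 149.0], [209.0, 114.0]] [[570.0, 69.0], [607.0, 139.0], [601.0, 104.0]]
1.18 [[194.0, 77.0], [221.0, 144.0], [218.0, 108.0]] [[582.0, 65.0], [615.0, 136.0], [610.0, 101.0]]
```

The TCP and bow (1.14 rad) reproject well. I'll press the grip along its arc at about 0.6 rad/s.

```bash
echo '[[[0,-0.0125,0.0035],0],[[0,-0.0125,0.0035],0],[[0,-0.01,0.003],0],[[0,-0.0105,0.003],0]]' > next.json && python3 jog.py next.json; echo '[[[0,-0.0205,0.006],0],[[0,-0.0185,0.01],0],[[0,-0.0185,0.01],0]]' > next.json && python3 jog.py next.json;python3 rel.py
```

```text
time: 10.38
tool_pos: [0.6036, 0.0075, 0.3227]
tcp_rot: [2.252, 2.189, 0.001]
wrist_force: [1.0, 0.4, 0.4]
width: 0.0
grip_force: 0.5
time: 10.75
tool_pos: [0.546, 0.0092, 0.2964]
tcp_rot: [2.252, 2.19, 0.001]
wrist_force: [1.1, -0.4, 0.2]
width: 0.004
grip_force: 0.4
t 10.75 slicer xyz [ 0.0205 -0.0551  0.3014] F [ 1.1 -0.4  0.2]
tool axes in slicer
 [[-0.     1.     0.001]
 [ 1.     0.    -0.   ]
 [-0.     0.001 -1.   ]] q [-0.03 -0.02  1.8  -0.    1.36 -0.  ]
```

```bash
echo '[[[0,-0.017,0.013],0],[[0,-0.017,0.013],0],[[0,-0.0145,0.015],0],[[0,-0.0145,0.015],0]]' > next.json && python3 jog.py next.json; echo '[[[0,-0.0125,0.017],0],[[0,-0.0125,0.017],0],[[0,-0.0095,0.019],0],[[0,-0.0095,0.019],0]]' > next.json && python3 jog.py next.json;python3 rel.py
```

```text
time: 11.25
tool_pos: [0.4829, 0.011, 0.2401]
tcp_rot: [2.252, 2.19, 0.001]
wrist_force: [-0.6, 0.2, 0.4]
width: -0.003
grip_force: 0.3
time: 11.75
tool_pos: [0.439, 0.0122, 0.1679]
tcp_rot: [2.252, 2.19, 0.001]
wrist_force: [0.6, 0.5, 0.3]
width: -0.001
grip_force: 0.1
t 11.75 slicer xyz [-0.0866 -0.0551  0.1729] F [0.6 0.5 0.3]
tool axes in slicer
 [[-0.     1.     0.001]
 [ 1.     0.     0.   ]
 [ 0.     0.001 -1.   ]] q [-0.03 -0.14  2.16  0.    1.13 -0.  ]
```

```bash
echo '[[[0,-0.0065,0.02],0],[[0,-0.006,0.019],0],[[0,-0.004,0.015],0],[[0,-0.002,0.012],0],[[0,0,0],0]]' > next.json && python3 jog.py next.json; echo '[[[0,0,0.006],0],[[0,0,0.002],0]]' > next.json && python3 jog.py next.json; python3 rel.py
python3 - <<'E'
from workcell import bot
import cv2
for n in("scene","side"): cv2.imwrite(f"pics/{n}5.png",bot.read_camera(n)[:,:,::-1])
a=cv2.resize(cv2.imread("pics/scene5.png")[90:240,180:330],(400,400),interpolation=cv2.INTER_CUBIC)
b=cv2.resize(cv2.imread("pics/side5.png")[130:265,180:315],(400,400),interpolation=cv2.INTER_CUBIC)
cv2.imwrite("pics/g.png",cv2.hconcat([a,b]))
E
```

```text
time: 12.38
tool_pos: [0.4204, 0.0127, 0.1014]
tcp_rot: [-2.251, -2.189, 0.002]
wrist_force: [-0.0, -0.4, -0.2]
width: -0.003
grip_force: 0.0
time: 12.62
tool_pos: [0.422, 0.0127, 0.095]
tcp_rot: [2.252, 2.19, 0.001]
wrist_force: [-3.4, 0.5, 12.7]
width: -0.002
grip_force: 6.3
t 12.62 slicer xyz [-0.1036 -0.0551  0.1   ] F [-3.4  0.5 12.7]
tool axes in slicer
 [[-0.     1.     0.001]
 [ 1.     0.     0.   ]
 [ 0.     0.001 -1.   ]] q [-0.03 -0.09  2.26  0.    0.97 -0.  ]
```

View pics/g.png

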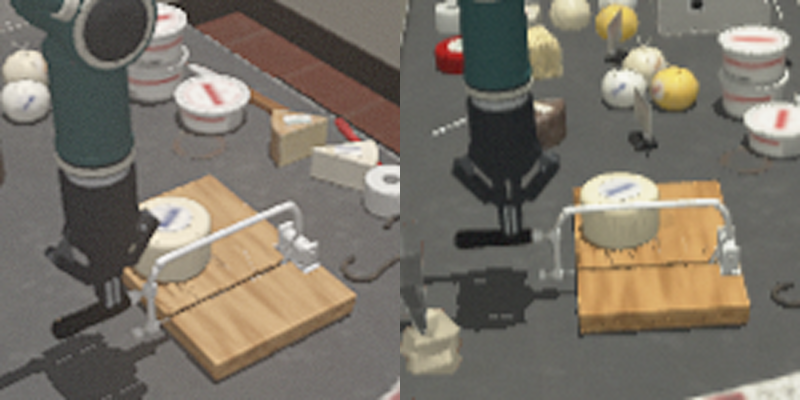

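The bow is level and home: its grip is horizontal at (495,238), the stop shows 12.7 N, and z of 0.100 m matches the joint-0 height of 0.101 m. The cheese is upright and clear of the slot at (620,215). I'll lift off and hand in.

```bash
echo '[[[0,0,-0.02],0],[[0,0,-0.04],0],[[0,0,-0.04],0],[[0,0,0],0],[[0,0,0],0]]' > next.json && python3 jog.py next.json; echo '[[[0,0,0],0],[[0,0,0],0]]' > next.json && python3 jog.py next.json; python3 -c "
from workcell import bot
print(bot.finish_job())"
```

```text
time: 13.35
tool_pos: [0.4211, 0.0127, 0.194]
tcp_rot: [2.252, 2.19, 0.0]
wrist_force: [-1.0, -0.0, 0.2]
width: -0.004
grip_force: 0.0
time: 13.6
tool_pos: [0.4204, 0.0127, 0.1929]
tcp_rot: [-2.251, -2.189, 0.003]
wrist_force: [-1.6, -0.1, 0.0]
width: 0.002
grip_force: 0.0
the job is handed in; nothing more can be done
None
```

The job is handed in at about 13.6 s: the cheese stands upright on the wide half, clear of the slot, the bow was pressed down to its stop, and the hand is lifted clear; the judge's verdict was not shown.

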